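Find the blind bore of a cavity block by feel and hold it bore-up

TASK

Both ends of the brass cavity block look much alike, but only one has the deep blind bore: find it by feel, by sliding the block well onto the pin of the gauge stand (at least 2 cm of the pin inside the bore). Then take it off the pin, turn the block so that the bore points straight up, and finish while still holding it in the gripper like that, about 30 cm above the desk, ready for the tuning rod. Leave the black attenuator, the small round silver adapter and the silver T adapter where they are.

Things in the scene. Friction and masses are not known exactly. Their poses are not given: they have to be found in the camera images.
- block: Square brass block, 34 x 34 mm across and 54 mm long, about 0.14 kg, starting flat on the desk on a long side, turned any way. Origin at its centre, x axis along its length: the x = +27 mm end face has the blind bore (18 mm diameter, 34 mm deep, on the centre line); the x = -27 mm end face has only a dummy recess of the same diameter, 3 mm deep.
- bore_mouth (a point): Centre of the bore's mouth, 27 mm from the block's centre; its x axis points out of the bore.
- gauge: Gauge stand fixed to the desk: dark steel foot 70 (x) x 56 (y) x 12 mm, blue post 16 x 26 mm rising to 66 mm with its centre at x = +22 mm, and a level steel pin 10 mm in diameter, 45 mm long, that sticks out of the post along the stand's -x, 50 mm above the desk, a little towards the robot. A 16 mm wide, 5 mm thick collar at the pin's root is only decoration. Origin at the centre of the foot's underside.
- pin_tip (a point): Tip of the pin: 31 mm from the stand's origin along the stand's -x, 50 mm above the desk; its x axis points from the tip into the post.
- tee: Small silver T-shaped adapter, 27 x 52 x 12 mm, lying flat on the desk towards its left edge, not to be disturbed (origin at its underside). The desk's left part, between here and the gauge, holds only low things.
- attenuator: Black finned attenuator with silver ends, 72 x 22 x 23 mm, lying on the desk, not to be disturbed (origin at its underside).
- adapter: Small silver round adapter, 20 mm in diameter, 31 mm tall, standing on the desk beside the gauge stand, not to be disturbed (origin at its underside). To its right (y below about 0.1 m) stands an open wooden case, 65 mm tall with a raised lid (to about 0.25 m), and beyond it a blue drawer cabinet 182 mm tall (y about -0.2 to -0.5 m).

How it is judged:
By the outcome, as a careful person would: the job done as asked, in the order asked, and still so for the second after the job is handed in, while the arm keeps its last pose, push and grip.
It also fails if it takes over 72 s, if anything falls off the work surface, if the arm or the gripper's body presses on something with over 40 N, if the wrist force passes 120 N, or if a joint passes its speed limit or range.

ROBOT

A 6-joint arm with a two-finger parallel gripper is mounted at the origin on the work surface; the furniture and walls round the work are solid. World frame = base frame: x ahead of the robot, y to its left, z up, the work surface at z = 0. Lengths are in mm, angles in degrees, forces in N, time in s.
With the tool pointing down it reaches from about 300 to 850 mm from the base axis. Payload 4.2 kg.
Tool frame: the origin (TCP) lies on the centre line of the jaws, within the pads' length; the fingertips stand 14 mm ahead of it and the grasp point (between the pads) lies 5 mm behind it (env.finger_overhang is the z of the fingertips in the tool frame, in mm); z points along the fingers, y is the line along which they close (so a half turn about z gives the same grasp; the last joint's range is limited). The gripper opens to 91 mm and grips with 3 to 60 N. Pads are 32 mm wide; open, the fingers measure 118 mm over their backs; the gripper's body (76 mm by 178 mm) begins 60 mm behind the grasp point.
Start: joints at [68.354, 18.312, 89.639, -0, 72.044, -1.146], TCP at [201.376, 538.6, 227.976] pointing down, gripper open.
Joint ranges: [-177.97, 177.97], [-48.28, 115.42], [12.27, 149.76], [-77.06, 257.06], [2.81, 150.46], [-146.56, 146.56]. Speed limits (degrees/s): [147.25, 147.25, 180, 180, 180, 180].

INTERFACE

Orientations are given as [roll, pitch, yaw] about the fixed x, y, z axes, in that order (R = Rz(yaw) Ry(pitch) Rx(roll)).
In Python, from workcell import sensors, viewer, env gives the robot as it stands. The module is installed in compiled form; this text tells all that it offers.
- The arm moves only by the tool step_arm, never from a script. Its argument "plan" is one flat list of numbers, 6 for each row, row after row: the shift along the tool's x, y, z in cm, then the turn, a rotation vector about the tool's x, y, z in rad. In form: [x, y, z, wx, wy, wz, x, y, z, wx, wy, wz, ...]. A call has 1 to 5 rows; each row shifts and turns the commanded pose from where the row before left it, along the tool's axes as they then stand; what a row does not reach is not made up. A row lasts 1/12 s, in which the tool goes at most 41.7 mm and 7.16 degrees, less where a joint would pass 70% of its speed; a pose out of reach is approached as far as the arm can. A call is refused whole if a number of a shift passes 4.17 or a number of a turn 0.125, either way. A call with a gripper value outside its range is refused whole. "hand" is the finger opening in cm, from 0 to 9.12, set as the call begins (left out, the last holds). The fingers move at their own pace and stop on an object; "newtons" is the grip in N (left out, the last holds). Time passes only in rows, so rows that do not move let the fingers close. It gives the time, the measured TCP pose, the force, the opening and the grip force at its end, in the units of the state.
- sensors.state(): the state, without advancing time (a new reading comes with each control period).
- viewer.grab_frame(name): name is "side" or "top" or "wrist"; returns a dict with "img" (480x640x3 uint8, red, green, blue), "fx", "fy", "cx", "cy" (pixels), "k1" (the pictures are not rectified: a ray, as slopes to the right and down, at radius r is drawn at 1 + k1 r^2 times it, then the intrinsics apply), "position" and "attitude" of the camera in the world. Camera axes: x right, y down, z forward; pixel columns grow to the right and rows downward; lengths in mm; the calibration is good to about 2 mm. A picture is of the moment at which its call begins. There is no depth.
- env.job_done(): hands the job in; it is judged then, once.
Trained networks look in a picture, given as the dict that the camera call returned (one of the last four; its "shot" number tells which), for a name from the list of things; names that differ only in an ending like _2 or _b are one class to them, and where a whole thing is asked for, a point or a joint stands for the part that bears it (a point fixed in the world has none). Each returns a list of dicts, best first, with "score" (0 to 1); they miss things now and then, are a little off and sometimes report something else, mostly with a low value. They report only what shows in the picture. A call takes as long as a camera call.
- viewer.boxes_of(name, picture): "location" ([column, row] in pixels, amid what is visible of it).
- viewer.pinpoint(name, picture): "location" ([column, row] in pixels: a listed point, or the origin of a listed thing).
The state is a dict: "time_s": time; "qpos": joint angles; "qvel": joint speeds; "effort": joint torques, N m; "ee_pos": TCP position; "ee_rot": TCP orientation; "force": force on the tool from outside, world axes, zero at the start; "torque": the same for the moment, N m; "gripper_width": finger opening in mm; "gripper_force": force on a finger pad.
Only numpy, scipy, OpenCV 4.12 (cv2) and the standard library are available. Lean on these libraries where they do the work, as an engineer would, in place of code of your own. Each camera call takes 0.05 s, during which the arm holds its last target. There are 200 camera calls.

## Working session

There is one attempt and no reset: what is moved stays moved. The work goes in short steps, Python scripts to look and compute and a tool call to move; the robot and the scene stay as the last step left them, time stands still between calls to the robot, and variables do not carry over. Pictures are saved under pics/ and viewed, at most 10 in all, crops included, and the job is handed in when it is done.

Besides the shell and the picture viewer there is one more tool, called after "Request:" by a JSON object that holds its "api" and its "payload", one argument or row to a line. step_arm: Moves the arm, as the interface text tells. Its arguments: {"type":"object","properties":{"plan":{"type":"array","items":{"type":"number"}},"hand":{"type":"number"},"newtons":{"type":"number"}},"required":["plan"]}

```bash
mkdir -p pics
cat > h.py <<'E'
import numpy as np, cv2
from scipy.spatial.transform import Rotation as R
from workcell import sensors, viewer, env
def rot(a): return R.from_euler('xyz',a,degrees=True).as_matrix()
def camR(p):
    a=np.array(p["attitude"]); 
    return a if a.shape==(3,3) else rot(a)
def ray(p,uv):
    d=np.array([(uv[0]-p['cx'])/p['fx'],(uv[1]-p['cy'])/p['fy']]); s=d.copy()
    for _ in range(20): s=d/(1+p['k1']*(s@s))
    v=camR(p)@np.array([s[0],s[1],1]); return np.array(p['position']),v/np.linalg.norm(v)
def atz(p,uv,z):
    o,v=ray(p,uv); return o+v*(z-o[2])/v[2]
def proj(p,X):
    c=camR(p).T@(np.array(X)-np.array(p['position'])); s=c[:2]/c[2]; s=s*(1+p['k1']*(s@s))
    return np.array([s[0]*p['fx']+p['cx'],s[1]*p['fy']+p['cy']])
def tri(a,b):
    (o1,v1),(o2,v2)=a,b
    t=np.linalg.lstsq(np.stack([v1,-v2],1),o2-o1,rcond=None)[0]
    p,q=o1+t[0]*v1,o2+t[1]*v2; return (p+q)/2,np.linalg.norm(p-q)
def save(p,n): cv2.imwrite('pics/'+n,p['img'][:,:,::-1])
E
python3 - <<'E'
from h import *
np.set_printoptions(precision=1,suppress=True)
for c in ['side','top','wrist']:
    p=viewer.grab_frame(c); save(p,c+'0.png')
    print(c,np.array(p['position']),p['attitude'],p['fx'],p['k1'])
    for n,z in [('block',17),('bore_mouth',17),('gauge',0),('pin_tip',50),('tee',0),('attenuator',0),('adapter',0)]:
        for f in (viewer.pinpoint,viewer.boxes_of):
            for d in f(n,p)[:2]:
                print(' ',n,f.__name__,np.array(d['location']),round(d['score'],2),atz(p,d['location'],z))
print(sensors.state())
E
```

```text
side [380.5 835.5 526.6] [-122.7   -0.8 -169.7] 478.720563978938 0.025819458111650657
  block call [331.6 263.9] 0.71 [472.8 157.   17. ]
  block call [336.2 263.8] 0.56 [464.8 155.1  17. ]
  bore_mouth call [330.4 253.5] 0.75 [479.9 126.   17. ]
  bore_mouth call [334.5 263.8] 0.67 [467.7 155.7  17. ]
  bore_mouth call [393.  214.6] 0.35 [374.  -37.9  17. ]
  gauge call [247.2 289. ] 0.66 [605.7 233.2   0. ]
  gauge call [244.4 281.1] 0.79 [616.9 213.7   0. ]
  pin_tip call [263.5 267.4] 0.8 [574.8 232.5  50. ]
  pin_tip call [246.  280.6] 0.73 [592.4 271.   50. ]
  tee call [360.8 337.8] 0.74 [403.5 309.6   0. ]
  tee call [336.4 263.7] 0.48 [467.3 132.    0. ]
  tee call [355.9 333.3] 0.54 [411.9 301.7   0. ]
  attenuator call [393.3 217.2] 0.67 [372.6 -56.2   0. ]
  attenuator call [395.5 214.2] 0.78 [368.5 -69.8   0. ]
  adapter call [282.7 255.8] 0.67 [569.8 127.5   0. ]
  adapter call [283.3 251.5] 0.63 [572.1 113.7   0. ]
top [324.8 135.2 951.3] [-168.9   -0.1  -91.1] 611.2633231548166 -0.047424552699066425
  block call [300.1 271.3] 0.66 [463.4 157.3  17. ]
  block call [299
[... 450 characters left out ...]
7   0. ]
  attenuator call [430.6 326.6] 0.57 [375.4 -43.    0. ]
  attenuator call [432. 327.] 0.86 [374.7 -45.2   0. ]
  adapter call [318.5 207.5] 0.57 [568.7 126.7   0. ]
  adapter call [322.1 207.6] 0.57 [568.4 120.9   0. ]
wrist [131.8 564.3 384.6] [164.8  -0.1  69.4] 359.1458435291999 -0.006186957030915625
{'time_s': 2.25, 'qpos': array([68.4, 18.3, 89.6,  0. , 72. , -1.1]), 'qvel': array([-0.1, -0. , -0. ,  0. , -0. ,  0. ]), 'effort': array([  0. , -41.2, -23.2,   0.1,   0. ,  -0. ]), 'ee_pos': array([201.4, 538.6, 228. ]), 'ee_rot': array([180. ,  -0. , 159.5]), 'force': array([0.3, 0.1, 0.1]), 'torque': array([0., 0., 0.]), 'gripper_force': 0.0, 'gripper_width': 91.10463327752021}
```

Run:
```python
import cv2
t=cv2.imread('pics/top0.png'); s=cv2.imread('pics/side0.png')
a=cv2.resize(t[150:330,180:380],None,fx=2,fy=2,interpolation=cv2.INTER_CUBIC)
b=cv2.resize(s[190:370,200:400],None,fx=2,fy=2,interpolation=cv2.INTER_CUBIC)
cv2.imwrite('pics/c1.png',cv2.hconcat([a,b]))
```

```text
(no output)
```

View pics/c1.png

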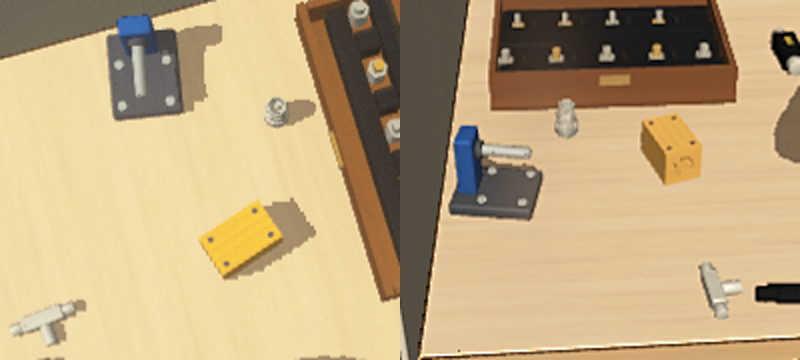

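View pics/top0.png

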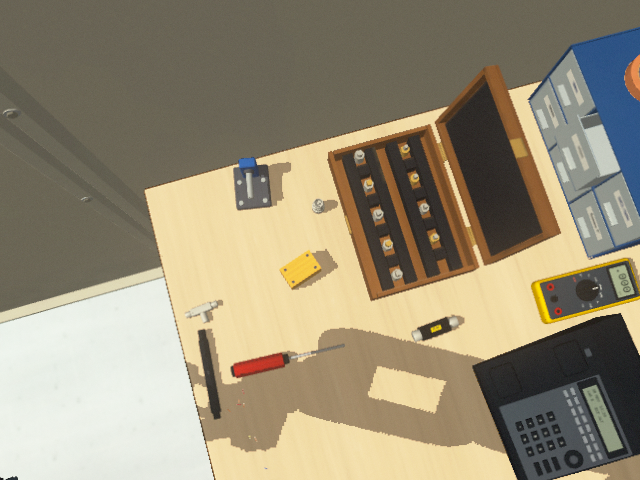

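```bash
cat >> h.py <<'E'
def plan(pos,M,n,p0=None,M0=None):
    """straight line to pos (mm), M (3x3) in n rows; prints rounded rows in calls of 5; returns reached pose"""
    if p0 is None: s=sensors.state(); p0,M0=np.array(s['ee_pos']),rot(s['ee_rot'])
    p,Q=np.array(p0,float),np.array(M0); out=[]
    w=R.from_matrix(M0.T@M).as_rotvec()
    for i in range(1,n+1):
        tp=p0+(np.array(pos)-p0)*i/n; tQ=M0@R.from_rotvec(w*i/n).as_matrix()
        d=np.round(Q.T@(tp-p)/10,2); r=np.round(R.from_matrix(Q.T@tQ).as_rotvec(),3)
        p=p+Q@d*10; Q=Q@R.from_rotvec(r).as_matrix(); out.append([*d,*r])
    for i in range(0,n,5): print([float(x)+0 for r in out[i:i+5] for x in r])
    o=np.array(out); print('max',abs(o[:,:3]).max(),np.linalg.norm(o[:,:3],axis=1).max(),np.linalg.norm(o[:,3:],axis=1).max())
    return p,Q
def down(yaw): return rot([180,0,yaw])
def log():
    import json
    s=sensors.state(); open('log.jsonl','a').write(json.dumps([list(s['qpos']),list(s['ee_pos']),list(s['ee_rot'])])+'\n'); return s
E
python3 - <<'E'
from h import *
np.set_printoptions(precision=1,suppress=True)
log()
p=viewer.grab_frame('top'); hsv=cv2.cvtColor(p['img'],cv2.COLOR_RGB2HSV)
print('hsv',hsv[270,300],hsv[230,300])
def yawof(uvs,z): 
    P=np.array([atz(p,u,z) for u in uvs]); return P
m=cv2.inRange(hsv,(18,190,150),(30,255,255)); m[:240]=0;m[:,:270]=0;m[300:]=0;m[:,330:]=0
r=cv2.minAreaRect(cv2.findNonZero(m)); print('block',r)
B=yawof(cv2.boxPoints(r),34);print(B,B.mean(0),np.degrees(np.arctan2(*(np.diff(B,axis=0)[:,1::-1].T[0:2]))))
print(np.linalg.norm(np.diff(B,axis=0),axis=1))
g=p['img'].astype(int).max(2)<110; g=g.astype(np.uint8); g[:160]=0;g[212:]=0;g[:,:230]=0;g[:,272:]=0
r=cv2.minAreaRect(cv2.findNonZero(g)); print('foot',r)
B=yawof(cv2.boxPoints(r),12);print(B,B.mean(0));
d=np.diff(B,axis=0);print(np.degrees(np.arctan2(d[:,1],d[:,0])),np.linalg.norm(d,axis=1))
plan([440,190,200],down(124),14)
E
```

```text
hsv [ 23 184 247] [ 21  77 242]
block ((292.0, 270.0), (0.0, 0.0), 0.0)
[[463.1 169.1  34. ]
 [463.1 169.1  34. ]
 [463.1 169.1  34. ]
 [463.1 169.1  34. ]] [463.1 169.1  34. ] [0. 0. 0.]
[0. 0. 0.]
foot ((251.20960998535156, 183.7410888671875), (47.99797439575195, 36.06391143798828), 83.9909896850586)
[[644.3 266.5  12. ]
 [649.5 208.7  12. ]
 [570.  201.   12. ]
 [564.9 257.9  12. ]] [607.2 233.5  12. ]
[ -84.9 -174.5   95.1] [58.  79.9 57.1]
[-2.47, -1.74, 0.2, 0.0, 0.0, 0.044, -2.54, -1.62, 0.2, 0.0, 0.0, 0.045, -2.61, -1.51, 0.2, 0.0, 0.0, 0.044, -2.68, -1.39, 0.2, 0.0, 0.0, 0.044, -2.74, -1.28, 0.2, 0.0, 0.0, 0.044]
[-2.79, -1.15, 0.2, 0.0, 0.0, 0.045, -2.83, -1.02, 0.2, 0.0, 0.0, 0.044, -2.88, -0.9, 0.2, 0.0, 0.0, 0.044, -2.92, -0.78, 0.2, 0.0, 0.0, 0.044, -2.95, -0.64, 0.2, 0.0, 0.0, 0.045]
[-2.97, -0.51, 0.2, 0.0, 0.0, 0.044, -3.0, -0.38, 0.2, 0.0, 0.0, 0.044, -3.0, -0.24, 0.2, 0.0, 0.0, 0.044, -3.02, -0.12, 0.19, 0.0, 0.0, 0.045]
max 3.02 3.0308414673156365 0.045
```

Request:
{"api": "step_arm", "payload": {
  "plan": [-2.47, -1.74, 0.2, 0, 0, 0.044, -2.54, -1.62, 0.2, 0, 0, 0.045, -2.61, -1.51, 0.2, 0, 0, 0.044, -2.68, -1.39, 0.2, 0, 0, 0.044, -2.74, -1.28, 0.2, 0, 0, 0.044]
}}

```text
time_s: 2.72
ee_pos: [287.1, 412.9, 218.0]
ee_rot: [180.0, 0.0, 146.7]
force: [-0.0, 0.1, -0.2]
gripper_width: 91.4
gripper_force: 0.0
```

Request:
{"api": "step_arm", "payload": {
  "plan": [-2.79, -1.15, 0.2, 0, 0, 0.045, -2.83, -1.02, 0.2, 0, 0, 0.044, -2.88, -0.9, 0.2, 0, 0, 0.044, -2.92, -0.78, 0.2, 0, 0, 0.044, -2.95, -0.64, 0.2, 0, 0, 0.045]
}}

```text
time_s: 3.13
ee_pos: [372.4, 288.3, 208.1]
ee_rot: [180.0, 0.0, 134.0]
force: [1.1, 0.8, -0.8]
gripper_width: 90.9
gripper_force: 0.0
```

Request:
{"api": "step_arm", "payload": {
  "plan": [-2.97, -0.51, 0.2, 0, 0, 0.044, -3.0, -0.38, 0.2, 0, 0, 0.044, -3.0, -0.24, 0.2, 0, 0, 0.044, -3.02, -0.12, 0.2, 0, 0, 0.045, 0, 0, 0, 0, 0, 0]
}}

```text
time_s: 3.55
ee_pos: [442.3, 186.5, 199.8]
ee_rot: [180.0, 0.1, 123.7]
force: [0.2, 1.0, 0.5]
gripper_width: 91.2
gripper_force: 0.0
```

Run:
```python
from h import *
np.set_printoptions(precision=1,suppress=True)
s=log();print(s['ee_pos'],s['ee_rot'],s['qpos'],s['time_s'])
p=viewer.grab_frame('wrist'); print(p['position'],p['attitude'])
im=p['img'].copy()
for n,z in [('block',17),('bore_mouth',17),('gauge',0),('pin_tip',50)]:
  for d in viewer.pinpoint(n,p)[:2]: print(n,d['location'],d['score'],atz(p,d['location'],z))
hsv=cv2.cvtColor(im,cv2.COLOR_RGB2HSV)
m=cv2.inRange(hsv,(18,150,150),(30,255,255)); 
n,l,st,c=cv2.connectedComponentsWithStats(m)
for i in np.argsort(-st[1:,4])[:3]+1:
    print(st[i],c[i])
cv2.imwrite('pics/w1.png',im[:,:,::-1])
```

```text
[442.3 186.5 199.8] [180.    0.1 123.7] [ 21.6  11.  104.1  -0.1  64.8 -12. ] 3.55
[400.9 248.2 356.2] [164.7  -0.   33.6]
block [327.7, 261.4] 0.58 [468.6 153.   17. ]
bore_mouth [324.4, 282.3] 0.71 [478.2 132.6  17. ]
gauge [477.3, 264.0] 0.96 [604.5 232.8   0. ]
pin_tip [469.8, 264.3] 0.87 [570.4 231.   50. ]
[311 234  34  48 327] [326.4 259.8]
[322 266  22  23 160] [331.6 277.1]
[311 245  14  11  56] [317.8 249.8]
```

View pics/w1.png

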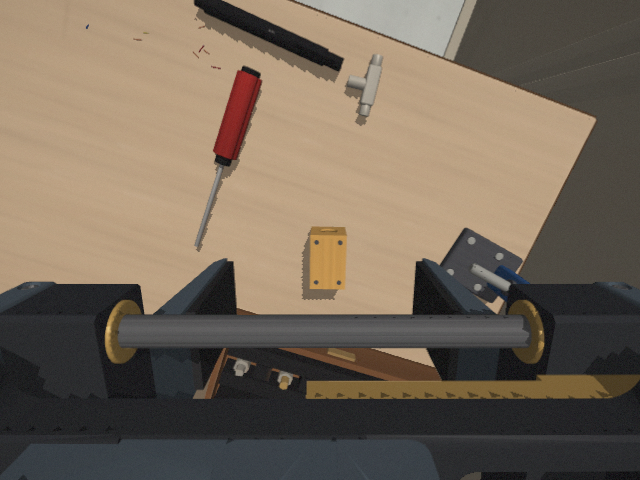

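Run:
```python
from h import *
np.set_printoptions(precision=1,suppress=True)
p=viewer.grab_frame('wrist'); im=p['img']
hsv=cv2.cvtColor(im,cv2.COLOR_RGB2HSV)
print(hsv[225:295:4,328].tolist()); print(hsv[262,300:355:3].tolist())
C=np.array([atz(p,u,34) for u in [(310,236),(346,236),(345,289),(310,289)]]); print(C,C.mean(0))
for a,b in [(0,3),(1,2),(0,1),(3,2)]:
    d=C[b]-C[a]; print(np.linalg.norm(d),np.degrees(np.arctan2(d[1],d[0])))
c=cv2.resize(im[215:305,280:380],None,fx=6,fy=6,interpolation=cv2.INTER_CUBIC); cv2.imwrite('pics/w2.png',c[:,:,::-1])
```

```text
[[17, 78, 187], [16, 74, 185], [17, 150, 150], [17, 148, 140], [18, 150, 191], [18, 146, 196], [18, 149, 194], [17, 151, 193], [17, 149, 194], [18, 150, 191], [18, 150, 194], [17, 152, 191], [18, 150, 190], [18, 156, 189], [18, 152, 188], [18, 150, 189], [18, 149, 192], [17, 150, 190]]
[[17, 73, 188], [17, 72, 117], [15, 76, 117], [16, 100, 135], [18, 151, 188], [18, 145, 195], [17, 151, 191], [18, 152, 189], [18, 151, 193], [17, 152, 198], [18, 150, 189], [17, 151, 196], [17, 152, 190], [17, 150, 190], [18, 151, 192], [17, 124, 192], [15, 79, 185], [15, 79, 185], [16, 77, 188]]
[[434.7 174.   34. ]
 [462.4 192.7  34. ]
 [492.  148.6  34. ]
 [463.9 129.7  34. ]] [463.2 161.3  34. ]
53.062985342009306 -56.6061359406224
53.064364166637766 -56.141889304925456
33.45186888310438 33.980608033055425
33.88180662561143 33.973776391356765
```

View pics/w2.png

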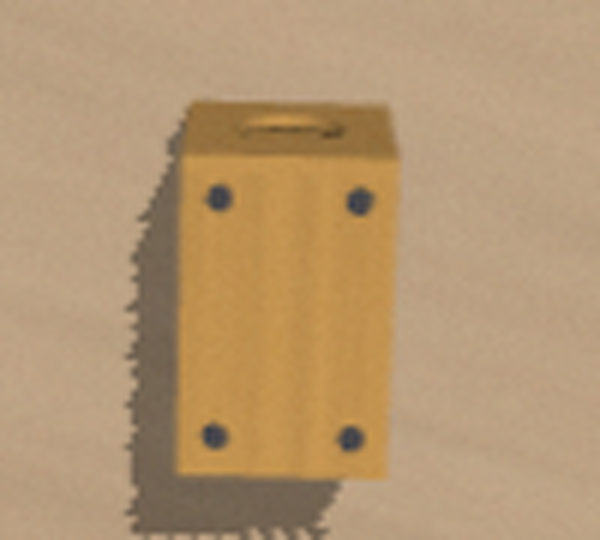

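Run:
```python
from h import *
np.set_printoptions(precision=1,suppress=True)
p=viewer.grab_frame('wrist')
C=np.array([atz(p,u,34) for u in [(310.3,240.6),(346.5,241),(344.7,294.5),(309.5,293.8)]]); print(C,C.mean(0))
for a,b in [(0,3),(1,2),(0,1),(3,2)]:
    d=C[b]-C[a]; print(np.linalg.norm(d),np.degrees(np.arctan2(d[1],d[0])))
c=C.mean(0); print(sensors.state()['ee_pos'],sensors.state()['ee_rot'])
a,M=plan([c[0],c[1],110],down(123.7),4)
plan([c[0],c[1],18],down(123.7),4,a,M)
```

```text
[[437.4 170.5  34. ]
 [465.6 189.1  34. ]
 [495.1 143.8  34. ]
 [466.3 125.3  34. ]] [466.1 157.2  34. ]
53.67306430559882 -57.401662936681866
54.017252620807945 -56.90899820216838
33.765920540213514 33.34431455528031
34.22766551861988 32.76141535027406
[439.4 190.9 200.1] [180.   -0.  124.1]
[-1.07, 0.08, 2.25, 0.0, 0.0, 0.002, -1.07, 0.08, 2.25, 0.0, 0.0, 0.001, -1.07, 0.08, 2.26, 0.0, 0.0, 0.002, -1.07, 0.08, 2.25, 0.0, 0.0, 0.002]
max 2.26 2.5017793667707786 0.002
[0.0, 0.0, 2.3, 0.0, 0.0, 0.0, 0.0, 0.0, 2.3, 0.0, 0.0, 0.0, -0.01, 0.0, 2.3, 0.0, 0.0, 0.0, 0.0, 0.0, 2.3, 0.0, 0.0, 0.0]
max 2.3 2.3000217390276987 0.0
```

Request:
{"api": "step_arm", "payload": {
  "plan": [-1.07, 0.08, 2.25, 0, 0, 0.009, -1.07, 0.08, 2.25, 0, 0, 0.009, -1.07, 0.08, 2.25, 0, 0, 0, -1.07, 0.08, 2.25, 0, 0, 0, 0, 0, 2.0, 0, 0, 0]
}}

```text
time_s: 4.32
ee_pos: [466.7, 155.8, 88.9]
ee_rot: [180.0, 0.0, 123.0]
force: [0.6, 0.8, -0.7]
gripper_width: 91.3
gripper_force: 0.0
```

Request:
{"api": "step_arm", "payload": {
  "plan": [0, 0, 2.5, 0, 0, 0, 0, 0, 2.5, 0, 0, 0, 0, 0, 1.5, 0, 0, 0, 0, 0, 0.7, 0, 0, 0, 0, 0, 0, 0, 0, 0]
}}

```text
time_s: 4.73
ee_pos: [465.0, 156.4, 16.7]
ee_rot: [-179.8, -0.1, 123.0]
force: [0.4, 0.2, 0.4]
gripper_width: 91.0
gripper_force: 0.0
```

Request:
{"api": "step_arm", "payload": {
  "plan": [0, 0, 0, 0, 0, 0, 0, 0, 0, 0, 0, 0, 0, 0, 0, 0, 0, 0, 0, 0, 0, 0, 0, 0, 0, 0, 0, 0, 0, 0],
  "hand": 2,
  "newtons": 25
}}

```text
time_s: 5.15
ee_pos: [466.6, 156.1, 18.7]
ee_rot: [179.9, 0.0, 122.9]
force: [0.4, 0.6, -0.8]
gripper_width: 60.8
gripper_force: 0.0
```

Request:
{"api": "step_arm", "payload": {
  "plan": [0, 0, 0, 0, 0, 0, 0, 0, 0, 0, 0, 0, 0, 0, 0, 0, 0, 0, 0, 0, 0, 0, 0, 0, 0, 0, 0, 0, 0, 0]
}}

```text
time_s: 5.57
ee_pos: [466.2, 156.0, 18.0]
ee_rot: [180.0, -0.0, 122.9]
force: [0.3, -0.2, 0.4]
gripper_width: 34.0
gripper_force: 25.0
```

Run:
```python
from h import *
log()
p,M=plan([466.2,156,90],down(122.9),3)
plan([516,225,90],down(-174.7),10,p,M)
```

```text
[0.0, 0.0, -2.4, 0.0, 0.0, 0.0, 0.0, 0.0, -2.4, 0.0, 0.0, 0.001, 0.0, 0.0, -2.4, 0.0, 0.0, 0.0]
max 2.4 2.4 0.001
[0.31, 0.79, 0.0, 0.0, 0.0, -0.109, 0.22, 0.82, 0.0, 0.0, 0.0, -0.109, 0.13, 0.85, 0.0, 0.0, 0.0, -0.109, 0.04, 0.85, 0.0, 0.0, 0.0, -0.109, -0.06, 0.85, 0.0, 0.0, 0.0, -0.109]
[-0.14, 0.83, 0.0, 0.0, 0.0, -0.109, -0.24, 0.82, 0.0, 0.0, 0.0, -0.109, -0.32, 0.79, 0.0, 0.0, 0.0, -0.108, -0.41, 0.75, 0.0, 0.0, 0.0, -0.109, -0.49, 0.69, 0.0, 0.0, 0.0, -0.109]
max 0.85 0.8598837130682264 0.109
```

Request:
{"api": "step_arm", "payload": {
  "plan": [0, 0, -2.4, 0, 0, 0, 0, 0, -2.4, 0, 0, 0, 0, 0, -2.4, 0, 0, 0]
}}

```text
time_s: 5.82
ee_pos: [465.4, 155.7, 90.1]
ee_rot: [-179.9, -0.0, 122.9]
force: [0.6, 0.6, -2.4]
gripper_width: 33.8
gripper_force: 25.0
```

Request:
{"api": "step_arm", "payload": {
  "plan": [0.31, 0.79, 0, 0, 0, -0.109, 0.22, 0.82, 0, 0, 0, -0.109, 0.13, 0.85, 0, 0, 0, -0.109, 0.04, 0.85, 0, 0, 0, -0.109, -0.06, 0.85, 0, 0, 0, -0.109]
}}

```text
time_s: 6.23
ee_pos: [490.8, 190.7, 89.6]
ee_rot: [-180.0, -0.0, 154.5]
force: [-0.5, 0.6, -2.8]
gripper_width: 34.1
gripper_force: 25.0
```

Request:
{"api": "step_arm", "payload": {
  "plan": [-0.14, 0.83, 0, 0, 0, -0.109, -0.24, 0.82, 0, 0, 0, -0.109, -0.32, 0.79, 0, 0, 0, -0.109, -0.41, 0.75, 0, 0, 0, -0.109, -0.49, 0.69, 0, 0, 0, -0.109]
}}

```text
time_s: 6.65
ee_pos: [515.6, 225.2, 89.4]
ee_rot: [-180.0, -0.1, -174.3]
force: [-0.1, -0.7, -1.6]
gripper_width: 34.0
gripper_force: 25.0
```

Request:
{"api": "step_arm", "payload": {
  "plan": [0, 0, 0, 0, 0, 0, 0, 0, 0, 0, 0, 0]
}}

```text
time_s: 6.82
ee_pos: [515.5, 224.9, 89.4]
ee_rot: [-180.0, -0.1, -174.7]
force: [0.2, 0.8, -1.5]
gripper_width: 33.8
gripper_force: 25.0
```

Run:
```python
from h import *
np.set_printoptions(precision=1,suppress=True)
s=log();print(s['ee_pos'],s['ee_rot'],s['qpos'],s['time_s'])
P={}
for c in ['wrist','top','side']:
  p=viewer.grab_frame(c); save(p,c+'3.png')
  for n,z in [('block',90),('gauge',0),('pin_tip',50),('bore_mouth',89)]:
    for d in viewer.pinpoint(n,p)[:2]:
      print(c,n,np.array(d['location']),round(d['score'],2),atz(p,d['location'],z)); P.setdefault((c,n),ray(p,d['location']))
for n in ['pin_tip','gauge','bore_mouth']:
  k=[P[c,n] for c in ['wrist','top','side'] if (c,n) in P]
  for i in range(len(k)):
    for j in range(i): print(n,tri(k[i],k[j]))
```

```text
[515.5 224.9  89.4] [-180.    -0.1 -174.7] [ 22.4  24.2 102.4  -0.   53.5 -72.9] 6.8167
wrist block [322.  301.3] 0.81 [514.6 223.6  90. ]
wrist pin_tip [325.3 359.3] 0.76 [572.3 230.5  50. ]
wrist bore_mouth [322.9 351.3] 0.76 [541.9 226.4  89. ]
side block [284.1 248.2] 0.74 [540.3 227.9  90. ]
side block [299.4 249.2] 0.62 [515.8 225.8  90. ]
side gauge [249.9 288.7] 0.85 [601.5 231.6   0. ]
side pin_tip [263.4 263.4] 0.96 [578.  221.9  50. ]
side bore_mouth [282.4 248.7] 0.65 [543.  228.4  89. ]
pin_tip (array([573.1, 229.9,  54.2]), np.float64(6.035906180263159))
bore_mouth (array([543.3, 226.5,  87.4]), np.float64(0.5513088374917291))
```

View pics/wrist3.png

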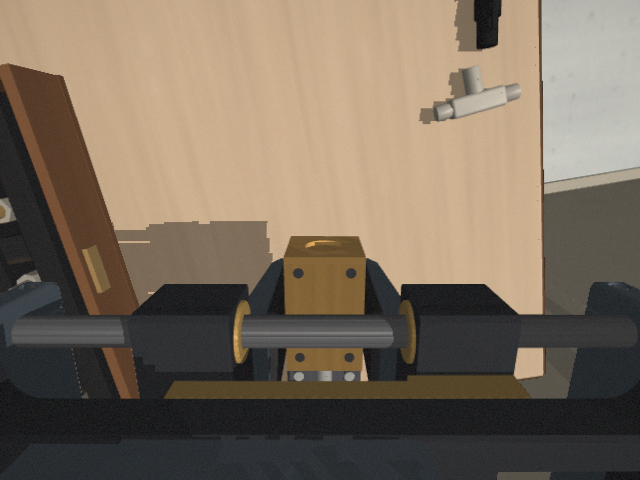

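Request:
{"api": "step_arm", "payload": {
  "plan": [0, 0, 1.5, 0, 0, 0, 0, 0, 1.5, 0, 0, 0, 0, 0, 0.85, 0, 0, 0, -0.8, 0, 0, 0, 0, 0, -0.8, 0, 0, 0, 0, 0]
}}

```text
time_s: 7.98
ee_pos: [532.2, 226.6, 51.3]
ee_rot: [-180.0, -0.0, -174.6]
force: [-0.5, -0.3, -0.9]
gripper_width: 34.0
gripper_force: 25.0
```

Request:
{"api": "step_arm", "payload": {
  "plan": [-0.5, 0, 0, 0, 0, 0, -0.4, 0, 0, 0, 0, 0, 0, 0, 0, 0, 0, 0, 0, 0, 0, 0, 0, 0]
}}

```text
time_s: 8.32
ee_pos: [541.3, 227.4, 51.8]
ee_rot: [180.0, 0.0, -174.6]
force: [1.7, -0.0, -2.1]
gripper_width: 33.8
gripper_force: 25.0
```

Run:
```python
from h import *
np.set_printoptions(precision=1,suppress=True)
s=log();print(s['ee_pos'],s['ee_rot'],s['time_s'])
o=[]
for c in ['top','side']:
  p=viewer.grab_frame(c)
  for n,z in [('block',50),('pin_tip',50)]:
    for d in viewer.pinpoint(n,p)[:2]:
      print(c,n,np.array(d['location']),round(d['score'],2),atz(p,d['location'],z))
  u=proj(p,[573,230,50]).astype(int); print(u)
  o.append(cv2.resize(p['img'][u[1]-40:u[1]+40,u[0]-40:u[0]+40],None,fx=5,fy=5,interpolation=cv2.INTER_CUBIC))
cv2.imwrite('pics/c4.png',cv2.hconcat(o)[:,:,::-1])
```

```text
[541.3 227.4  51.8] [ 180.     0.  -174.6] 8.3167
[250 197]
side block [282.5 265.5] 0.58 [545.6 221.3  50. ]
side pin_tip [266.2 267.1] 0.82 [570.7 230.8  50. ]
[265 266]
```

View pics/c4.png

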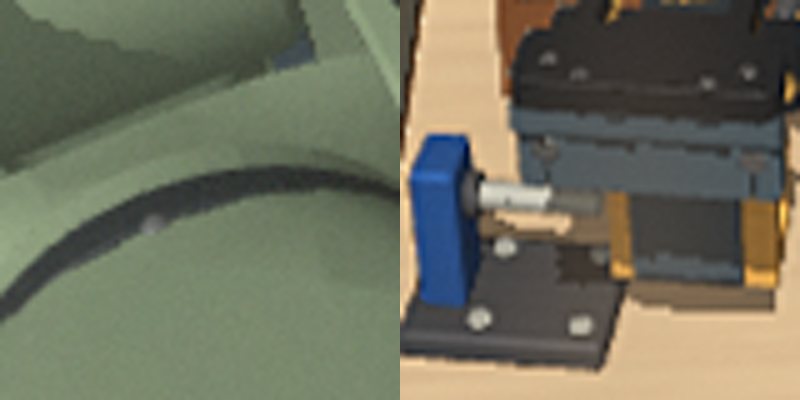

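Request:
{"api": "step_arm", "payload": {
  "plan": [-0.3, 0, 0, 0, 0, 0, -0.3, 0, 0, 0, 0, 0, -0.3, 0, 0, 0, 0, 0, 0, 0, 0, 0, 0, 0]
}}

```text
time_s: 8.95
ee_pos: [550.7, 228.4, 51.6]
ee_rot: [180.0, 0.1, -174.6]
force: [0.3, 0.4, -2.0]
gripper_width: 34.0
gripper_force: 25.0
```

Request:
{"api": "step_arm", "payload": {
  "plan": [-0.2, 0, 0, 0, 0, 0, -0.2, 0, 0, 0, 0, 0, 0, 0, 0, 0, 0, 0]
}}

```text
time_s: 9.2
ee_pos: [554.3, 228.7, 51.5]
ee_rot: [180.0, 0.0, -174.6]
force: [-0.4, 1.0, -0.9]
gripper_width: 33.9
gripper_force: 25.0
```

Request:
{"api": "step_arm", "payload": {
  "plan": [-0.2, 0, 0, 0, 0, 0, -0.2, 0, 0, 0, 0, 0, -0.2, 0, 0, 0, 0, 0, 0, 0, 0, 0, 0, 0]
}}

```text
time_s: 9.53
ee_pos: [560.3, 229.3, 51.5]
ee_rot: [180.0, 0.0, -174.6]
force: [-0.6, -0.7, -1.5]
gripper_width: 33.7
gripper_force: 25.0
```

Request:
{"api": "step_arm", "payload": {
  "plan": [-0.3, 0, 0, 0, 0, 0, -0.3, 0, 0, 0, 0, 0, 0, 0, 0, 0, 0, 0]
}}

```text
time_s: 9.78
ee_pos: [566.5, 229.9, 51.5]
ee_rot: [180.0, 0.1, -174.6]
force: [0.4, -0.0, -2.6]
gripper_width: 34.1
gripper_force: 25.0
```

Request:
{"api": "step_arm", "payload": {
  "plan": [-0.3, 0, 0, 0, 0, 0, -0.3, 0, 0, 0, 0, 0, 0, 0, 0, 0, 0, 0]
}}

```text
time_s: 10.03
ee_pos: [572.5, 230.4, 51.5]
ee_rot: [180.0, 0.1, -174.6]
force: [0.6, -0.0, -1.6]
gripper_width: 34.1
gripper_force: 25.0
```

Request:
{"api": "step_arm", "payload": {
  "plan": [-0.2, 0, 0, 0, 0, 0, -0.2, 0, 0, 0, 0, 0, 0, 0, 0, 0, 0, 0, 0, 0, 0, 0, 0, 0]
}}

```text
time_s: 10.37
ee_pos: [575.7, 230.7, 51.4]
ee_rot: [180.0, -0.0, -174.6]
force: [0.3, -1.2, -2.2]
gripper_width: 34.0
gripper_force: 25.0
```

Run:
```python
from h import *
np.set_printoptions(precision=1,suppress=True)
s=log();print(s['ee_pos'],s['force'],s['time_s'])
p=viewer.grab_frame('side'); u=proj(p,[573,230,50]).astype(int)
cv2.imwrite('pics/c5.png',cv2.resize(p['img'][u[1]-40:u[1]+40,u[0]-50:u[0]+50],None,fx=5,fy=5,interpolation=cv2.INTER_CUBIC)[:,:,::-1])
```

```text
[575.7 230.7  51.4] [ 0.3 -1.2 -2.2] 10.3667
```

View pics/c5.png

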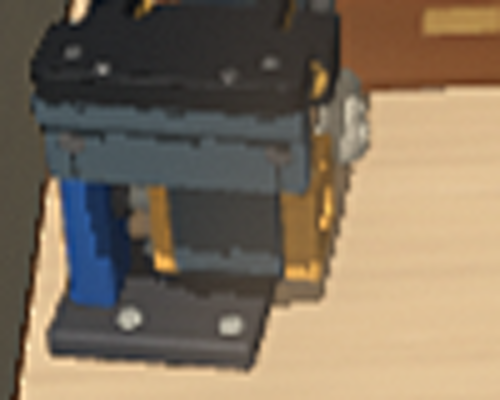

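Request:
{"api": "step_arm", "payload": {
  "plan": [0.8, 0, 0, 0, 0, 0, 1.2, 0, 0, 0, 0, 0, 1.5, 0, 0, 0, 0, 0, 1.5, 0, 0, 0, 0, 0, 1.5, 0, 0, 0, 0, 0]
}}

```text
time_s: 10.83
ee_pos: [509.4, 224.3, 51.4]
ee_rot: [-180.0, -0.0, -174.6]
force: [-0.2, -0.1, -3.0]
gripper_width: 34.0
gripper_force: 25.0
```

Request:
{"api": "step_arm", "payload": {
  "plan": [1.0, 0, -2, 0, 0, 0, 1, 0, -3, 0, 0, 0, 1, 0, -3, 0, 0, 0, 1, 0, -3, 0, 0, 0, 0, 0, -3, 0, 0, 0]
}}

```text
time_s: 11.25
ee_pos: [467.9, 220.1, 192.6]
ee_rot: [-180.0, -0.2, -174.6]
force: [0.3, 0.2, -1.7]
gripper_width: 33.7
gripper_force: 25.0
```

Request:
{"api": "step_arm", "payload": {
  "plan": [0, 0, -3, 0, 0, 0, 0, 0, -3, 0, 0, 0, 0, 0, -3, 0, 0, 0, 0, 0, 0, 0, 0, 0, 0, 0, 0, 0, 0, 0]
}}

```text
time_s: 11.67
ee_pos: [471.0, 220.9, 282.9]
ee_rot: [179.9, 0.2, -174.6]
force: [-0.1, -0.3, -2.5]
gripper_width: 33.9
gripper_force: 25.0
```

```bash
cat > kin.py <<'E'
from h import *
import json
from scipy.optimize import least_squares
def fk(q,L):
    # z1 up; shoulder pitch j2 from vertical; j3 pitch; j4 roll; j5 pitch; j6 roll
    d1,a1,a2,a3,d4,d6=L
    q=np.radians(q); Ry=lambda t:R.from_euler('y',t).as_matrix(); Rz=lambda t:R.from_euler('z',t).as_matrix()
    M=Rz(q[0]); p=M@[a1,0,d1]; M=M@Ry(q[1]); p=p+M@[0,0,a2]; M=M@Ry(q[2]); p=p+M@[a3,0,d4]
    M=M@Rz(q[3])@Ry(q[4])@Rz(q[5]); return p+M@[0,0,d6],M
D=[json.loads(l) for l in open('log.jsonl')]
def fit(T=None):
    f=lambda L:np.concatenate([fk(d[0],L)[0]-d[1] for d in D]+[0.02*(np.array(L)-[400,0,400,0,400,250])])
    return least_squares(f,[400,0,400,0,400,250]).x
E
python3 - <<'E'
from h import *
s=log()
from kin import *
np.set_printoptions(precision=2,suppress=True)
L=fit(); print(L)
for d in D:
    p,M=fk(d[0],L); print(np.array(d[0]),p-d[1], (M.T@rot(d[2])).round(2).tolist())
print(s['ee_pos'],s['time_s'])
E
```

```text
[206.11   0.39 589.46  24.1  416.83 386.31]
[68.35 18.31 89.64  0.   72.04 -1.15] [10.63 -4.39  0.05] [[0.0, -1.0, -0.0], [1.0, 0.0, 0.0], [-0.0, -0.0, 1.0]]
[ 21.57  10.99 104.13  -0.14  64.84 -12.03] [  4.56 -10.72  -0.06] [[0.0, -1.0, -0.0], [1.0, 0.0, -0.0], [0.0, -0.0, 1.0]]
[ 17.16  24.64 116.04   0.01  39.31 -15.79] [  3.55 -10.94  -0.13] [[0.0, -1.0, -0.0], [1.0, 0.0, -0.0], [0.0, -0.0, 1.0]]
[ 22.4   24.24 102.36  -0.    53.48 -72.86] [  4.26 -10.69   0.02] [[-0.0, -1.0, -0.0], [1.0, -0.0, -0.0], [0.0, -0.0, 1.0]]
[ 21.67  28.55 101.31   0.01  50.1  -73.72] [  4.15 -10.72   0.07] [[0.0, -1.0, -0.0], [1.0, 0.0, -0.0], [0.0, -0.0, 1.0]]
[ 20.77  31.03  96.56   0.01  52.41 -74.63] [  3.81 -10.85   0.14] [[-0.0, -1.0, -0.0], [1.0, -0.0, -0.0], [0.0, -0.0, 1.0]]
[ 23.86  11.46  91.17   0.01  77.17 -71.55] [  4.85 -10.42  -0.01] [[-0.0, -1.0, -0.0], [1.0, -0.0, -0.0], [0.0, -0.0, 1.0]]
[471.   220.9  282.88] 11.6667
```

```bash
sed -i 's/p=M@\[a1,0,d1\]/p=M@[a1,off,d1]/; s/d1,a1,a2,a3,d4,d6=L/d1,a1,a2,a3,d4,d6,off=L/; s/\[400,0,400,0,400,250\]/[400,0,400,0,400,250,0]/g; s/0\.02\*/0.002*/' kin.py
cat >> kin.py <<'E'
lo=np.array([-177.97,-48.28,12.27,-77.06,2.81,-146.56]);hi=np.array([177.97,115.42,149.76,257.06,150.46,146.56])
T=np.array([[0,-1,0],[1,0,0],[0,0,1]])
def ik(q,p,M,L):
    def f(x):
        P,Q=fk(x,L); return np.concatenate([(P-p)/5,np.degrees(R.from_matrix((Q@T).T@M).as_rotvec())])
    r=least_squares(f,q,bounds=(lo-1e-6,hi+1e-6)); return r.x,np.abs(r.fun).max()
def sim(q,p0,M0,psi,p1,L,n1,n2):
    """yaw n1 rows to bore azimuth psi while moving to p1, then tilt n2 rows"""
    M1=down(psi-180); w=R.from_matrix(M0.T@M1).as_rotvec(); qs=[q]; err=0
    for i in range(1,n1+1):
        q,e=ik(q,p0+(p1-p0)*i/n1,M0@R.from_rotvec(w*i/n1).as_matrix(),L); qs.append(q); err=max(err,e)
    for i in range(1,n2+1):
        q,e=ik(q,p1,M1@R.from_rotvec([0,-np.pi/2*i/n2,0]).as_matrix(),L); qs.append(q); err=max(err,e)
    return np.array(qs),err
E
python3 - <<'E'
from kin import *
np.set_printoptions(precision=1,suppress=True)
L=fit(); print(L); s=sensors.state()
q=np.array(s['qpos']);p0=np.array(s['ee_pos']);M0=rot(s['ee_rot'])
for p1 in ([470,220,300],[420,300,300]):
  for psi in (60,0,-30,-60,-80):
    Q,e=sim(q,p0,M0,psi,np.array(p1,float),L,12,20)
    m=np.minimum(Q-lo,hi-Q).min(0)
    print(p1,psi,'err',round(e,2),'margin',m,'maxstep',abs(np.diff(Q,axis=0)).max(0),'end',Q[-1])
E
```

```text
[176.7  -0.  591.9  25.1 416.9 358.2  11.5]
[470, 220, 300] 60 err 28.76 margin [147.7  30.2  15.5  77.1  -0.   -0. ] maxstep [3.2 2.1 3.  4.9 5.3 5.1] end [  30.3  -18.1  134.2   49.4    2.8 -146.6]
[470, 220, 300] 0 err 18.04 margin [100.4  43.4  18.4  -0.   35.3  75. ] maxstep [ 6.9  7.8  3.4 11.3 10.6 14.6] end [ 77.6  12.9 131.3 -77.1  82.3  51.8]
[470, 220, 300] -30 err 4.85 margin [109.6  53.5  26.5  -0.   56.6  75. ] maxstep [3.  3.3 2.2 5.6 3.8 6.1] end [ 68.4  28.9 123.3 -77.1  93.9  62.8]
[470, 220, 300] -60 err 0.0 margin [117.8  59.2  46.3  11.5  42.3  75. ] maxstep [3.1 2.3 0.9 4.6 2.4 5.5] end [ 60.2  38.1 103.5 -65.5 108.2  55.6]
[470, 220, 300] -80 err 0.0 margin [124.4  59.3  58.6  19.9  29.9  75. ] maxstep [3.  2.  0.8 4.4 2.2 7.1] end [ 53.6  44.3  88.3 -57.2 120.5  51.8]
[420, 300, 300] 60 err 27.94 margin [139.6  29.7  15.3  77.1  -0.   -0. ] maxstep [3.1 2.4 3.4 6.1 5.3 6.6] end [  38.4  -18.6  134.4   51.5    2.8 -146.6]
[420, 300, 300] 0 err 14.26 margin [91.9 46.8 19.9 -0.  46.7 75. ] maxstep [2.9 5.4 3.  8.  5.8 9.3] end [ 86.   21.  129.8 -77.1  88.   60.4]
[420, 300, 300] -30 err 0.0 margin [102.2  56.   30.4   1.   53.   75. ] maxstep [3.1 2.9 1.7 5.  3.  5.1] end [ 75.8  32.1 119.4 -76.1  97.5  62.4]
[420, 300, 300] -60 err 0.0 margin [110.5  59.   54.   16.3  35.9  75. ] maxstep [3.1 2.1 0.8 4.5 2.2 6.3] end [ 67.5  41.2  95.8 -60.7 114.5  53.5]
[420, 300, 300] -80 err 0.0 margin [117.6  59.   58.6  24.   23.4  75. ] maxstep [2.8 2.  1.4 4.  2.7 8. ] end [ 60.4  47.1  81.4 -53.  127.1  51.3]
```

Run:
```python
from kin import *
np.set_printoptions(precision=1,suppress=True)
s=sensors.state(); q=np.array(s['qpos']);p0=np.array(s['ee_pos']);M0=rot(s['ee_rot'])
for d6 in (200,280,360):
  L=fit(); L[0]+=d6-L[5]; L[5]=d6
  for p1 in ([450,130,300],[520,150,300]):
   for psi in (-60,-75):
    Q,e=sim(q,p0,M0,psi,np.array(p1,float),L,12,15)
    m=np.minimum(Q-lo,hi-Q).min(0)
    print(d6,p1,psi,'err',round(e,2),'margin',m,'maxstep',abs(np.diff(Q,axis=0)).max(0),'end',Q[-1])
p,M=plan([480,150,300],down(110),12)
```

```text
200 [450, 130, 300] -60 err 4.9 margin [137.3  53.8  37.8  -0.   52.   75. ] maxstep [2.5 1.6 1.6 6.3 4.2 4.8] end [ 40.7  15.8 111.9 -77.1  98.5  39.1]
200 [450, 130, 300] -75 err 0.0 margin [140.2  54.5  41.5   1.5  42.7  75. ] maxstep [2.6 1.4 1.5 6.1 3.1 6. ] end [ 37.8  19.7 108.2 -75.5 107.8  40.2]
200 [520, 150, 300] -60 err 7.32 margin [140.6  59.7  46.7  -0.   54.3  75. ] maxstep [2.2 1.3 1.5 6.3 3.8 4.7] end [ 37.4  20.8 102.4 -77.1  96.2  34.4]
200 [520, 150, 300] -75 err 1.08 margin [142.7  59.7  50.9  -0.   43.8  75. ] maxstep [2.2 1.3 1.4 6.1 3.1 6. ] end [ 35.2  24.9  98.8 -77.1 106.7  35.9]
280 [450, 130, 300] -60 err 0.0 margin [129.1  53.7  32.9   1.9  48.7  75. ] maxstep [3.6 2.6 1.7 6.3 3.6 5.3] end [ 48.9  24.  116.8 -75.2 101.8  52.4]
280 [450, 130, 300] -75 err 0.0 margin [132.5  54.5  41.7  10.2  40.   75. ] maxstep [3.6 2.3 1.5 6.1 3.1 6. ] end [ 45.5  28.3 108.1 -66.9 110.5  50.6]
280 [520, 150, 300] -60 err 1.47 margin [133.   59.7  42.3  -0.   50.1  75. ] maxstep [3.1 2.3 1.7 6.3 4.  4.8] end [ 45.   28.  107.5 -77.1 100.4  46.9]
280 [520, 150, 300] -75 er
[... 542 characters left out ...]
] end [ 52.5  36.5 108.1 -71.4 102.8  56.7]
360 [520, 150, 300] -75 err 0.0 margin [129.6  59.7  53.9  12.9  38.5  75. ] maxstep [4.  2.8 1.1 6.1 3.  6. ] end [ 48.4  41.3  95.9 -64.2 112.   52.3]
[-0.02, -0.6, -0.14, 0.0, 0.0, 0.11, -0.08, -0.58, -0.15, 0.001, 0.0, 0.109, -0.15, -0.58, -0.14, 0.0, 0.001, 0.11, -0.21, -0.56, -0.14, 0.0, 0.0, 0.11, -0.27, -0.53, -0.15, 0.0, 0.0, 0.109]
[-0.33, -0.5, -0.14, 0.001, 0.0, 0.11, -0.38, -0.45, -0.14, 0.0, 0.0, 0.11, -0.43, -0.42, -0.14, 0.0, 0.0, 0.109, -0.47, -0.37, -0.15, 0.0, 0.001, 0.11, -0.5, -0.31, -0.14, 0.001, 0.0, 0.11]
[-0.54, -0.25, -0.14, 0.0, 0.0, 0.109, -0.56, -0.2, -0.14, 0.0, 0.0, 0.11]
max 0.6 0.6171709649683789 0.11000454536063498
```

Request:
{"api": "step_arm", "payload": {
  "plan": [0, -0.6, -0.14, 0, 0, 0.11, -0.08, -0.58, -0.15, 0, 0, 0.11, -0.15, -0.58, -0.14, 0, 0, 0.11, -0.21, -0.56, -0.14, 0, 0, 0.11, -0.27, -0.53, -0.15, 0, 0, 0.11]
}}

```text
time_s: 12.08
ee_pos: [473.2, 190.5, 286.2]
ee_rot: [-179.8, -0.2, 153.6]
force: [-0.4, 0.3, -1.4]
gripper_width: 33.6
gripper_force: 25.0
```

Request:
{"api": "step_arm", "payload": {
  "plan": [-0.33, -0.5, -0.14, 0, 0, 0.11, -0.38, -0.45, -0.14, 0, 0, 0.11, -0.43, -0.42, -0.14, 0, 0, 0.11, -0.47, -0.37, -0.15, 0, 0, 0.11, -0.5, -0.31, -0.14, 0, 0, 0.11]
}}

```text
time_s: 12.5
ee_pos: [476.9, 161.0, 293.4]
ee_rot: [-179.7, -0.1, 122.1]
force: [-0.8, 0.5, -1.8]
gripper_width: 34.1
gripper_force: 25.0
```

Request:
{"api": "step_arm", "payload": {
  "plan": [-0.54, -0.25, -0.14, 0, 0, 0.11, -0.56, -0.2, -0.14, 0, 0, 0.11, -0.58, -1.7, 0, 0, 0, 0.04, -0.58, -1.7, 0, 0, 0, 0.03]
}}

```text
time_s: 12.83
ee_pos: [449.9, 127.4, 295.9]
ee_rot: [-179.7, -0.0, 105.6]
force: [-0.2, -0.2, -0.9]
gripper_width: 33.9
gripper_force: 25.0
```

Request:
{"api": "step_arm", "payload": {
  "plan": [0, 0, 0, 0, -0.1, 0, 0, 0, 0, 0, -0.1, 0, 0, 0, 0, 0, -0.1, 0, 0, 0, 0, 0, 0, 0, 0, 0, 0, 0, 0, 0]
}}

```text
time_s: 13.25
ee_pos: [449.9, 128.8, 296.4]
ee_rot: [-179.7, 17.1, 106.0]
force: [0.8, 0.4, -2.1]
gripper_width: 33.8
gripper_force: 25.0
```

Run:
```python
from h import *
s=log()
from kin import *
np.set_printoptions(precision=2,suppress=True)
L=fit(); print(L); print(s['qpos'],s['ee_pos'],s['ee_rot'])
for d in D: print(fk(d[0],L)[0]-d[1])
q=np.array(s['qpos']);p=np.array(s['ee_pos']);M=rot(s['ee_rot']);print(M)
F=np.array([[0,0,0],[0,0,0],[-1,0,0]],float)
a=np.radians(-75); z=np.array([np.cos(a),np.sin(a),0]);x=np.array([0,0,-1.]);F=np.stack([x,np.cross(z,x),z],1)
w=R.from_matrix(M.T@F).as_rotvec(); print('left',w)
Q=[q]
for i in range(1,13):
    q,e=ik(q,p,M@R.from_rotvec(w*i/12).as_matrix(),L);Q.append(q)
print(e,Q[-1],np.minimum(Q-lo,hi-Q).min(0),abs(np.diff(Q,axis=0)).max(0))
```

```text
[140.33   0.   591.78  25.19 417.   321.67  11.5 ]
[ 26.     7.72  95.93 -17.06  80.14  13.53] [449.85 128.8  296.44] [-179.72   17.12  106.01]
[-0. -0.  0.]
[ 0.  0. -0.]
[ 0.  0. -0.]
[-0.  0.  0.]
[-0. -0.  0.]
[-0. -0.  0.]
[ 0.  0. -0.]
[ 0. -0.  0.]
[[-0.26  0.96  0.08]
 [ 0.92  0.27 -0.28]
 [-0.29 -0.   -0.96]]
left [ 0.01 -1.27  0.01]
2.842170943040401e-14 [ 49.02  33.45 107.01 -62.5  110.86  55.62] [128.95  56.    42.75  14.56  39.6   90.94] [3.71 2.84 1.27 5.6  3.07 4.93]
```

Request:
{"api": "step_arm", "payload": {
  "plan": [0, 0, 0, 0, -0.106, 0, 0, 0, 0, 0, -0.106, 0, 0, 0, 0, 0, -0.106, 0, 0, 0, 0, 0, -0.106, 0, 0, 0, 0, 0, -0.106, 0]
}}

```text
time_s: 13.67
ee_pos: [451.2, 127.4, 298.3]
ee_rot: [-180.0, 47.7, 105.7]
force: [-0.2, -0.1, -2.2]
gripper_width: 33.8
gripper_force: 25.0
```

Request:
{"api": "step_arm", "payload": {
  "plan": [0, 0, 0, 0, -0.106, 0, 0, 0, 0, 0, -0.106, 0, 0, 0, 0, 0, -0.106, 0, 0, 0, 0, 0, -0.106, 0, 0, 0, 0, 0, -0.106, 0]
}}

```text
time_s: 14.08
ee_pos: [451.3, 127.4, 297.7]
ee_rot: [-179.5, 78.0, 106.2]
force: [-0.9, -0.7, -1.8]
gripper_width: 33.5
gripper_force: 25.0
```

Request:
{"api": "step_arm", "payload": {
  "plan": [0, 0, 0, 0, -0.106, 0, 0, 0, 0, 0, -0.106, 0, 0, 0, 0, 0, 0, 0, 0, 0, 0, 0, 0, 0, 0, 0, 0, 0, 0, 0]
}}

```text
time_s: 14.5
ee_pos: [451.5, 127.4, 298.6]
ee_rot: [172.5, 89.9, 98.2]
force: [0.4, -0.6, -1.3]
gripper_width: 33.8
gripper_force: 25.0
```

Run:
```python
from h import *
np.set_printoptions(precision=3,suppress=True)
s=log();M=rot(s['ee_rot']);print(s['ee_pos'],M,s['qpos'],s['time_s'],s['gripper_width'])
z=M[:,2]*[1,1,0];z/=np.linalg.norm(z);x=np.array([0,0,-1.]);F=np.stack([x,np.cross(z,x),z],1)
print('left',R.from_matrix(M.T@F).as_rotvec(),'shift cm',F.T@[0,0,(300-s['ee_pos'][2])/10])
p=viewer.grab_frame('side'); u=proj(p,s['ee_pos']).astype(int);print(u)
q=viewer.grab_frame('top'); v=proj(q,s['ee_pos']).astype(int);print(v)
f=lambda p,u:cv2.resize(p['img'][max(u[1]-60,0):max(u[1]-60,0)+120,u[0]-60:u[0]+60],(400,400),interpolation=cv2.INTER_CUBIC)
cv2.imwrite('pics/c6.png',cv2.hconcat([f(p,u),f(q,v)])[:,:,::-1])
```

```text
[451.531 127.367 298.634] [[-0.     0.963  0.27 ]
 [ 0.002  0.27  -0.963]
 [-1.     0.    -0.002]] [ 48.994  33.021 107.319 -63.043 110.431  55.345] 14.5 33.83907390876934
left [-0.    -0.002 -0.   ] shift cm [-0.137  0.     0.   ]
[354 103]
[321 243]
```

View pics/c6.png

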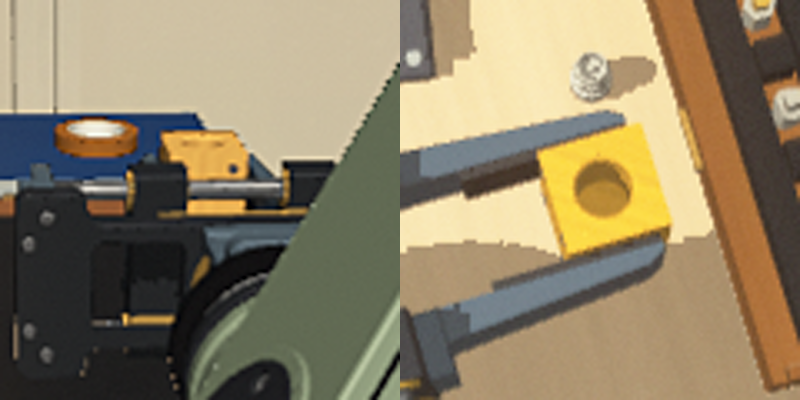

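```bash
python3 -c "
from workcell import env; print(env.job_done())"
```

```text
the job is handed in; nothing more can be done
None
```

I found the deep bore on the first end I tried: the block slid about 28 mm onto the pin with no resistance. I then drew it off and handed in the job with the block in the gripper, bore straight up, about 30 cm above the desk; I saw no contact with the attenuator or the two adapters.

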